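# Hang the wrapped parcel on the post scale and test its hold

### The job

Hang the brown wrapped parcel that has a carry handle on the hook of the post scale. While still holding it, tug it down gently, drawing the sprung hook about a centimetre lower than the parcel's own weight does, keep that for about half a second, then let go so that the parcel hangs freely and still from the hook. Leave the other things on the table where they are.

Things in the scene. Friction and masses are not known exactly. Their poses are not given: they have to be found in the camera images.
- parcel_center (a point): Centre of the rigid parcel to hang: a brown paper wrapped book standing on its long edge, 150 mm long (own x), 32 thick (own y), 100 high (own z, up), 0.30 to 0.40 kg; its top is 50 mm above this point. It alone has a carry handle. Grip it across its thickness at a top corner (31 mm of top edge are free beside the handle). Starts with its x within 18 degrees of world y.
- parcel_handle (a point): Middle (on the centre line) of the top bar of the parcel's black carry handle, 106 mm above the parcel's centre, 56 above the book's top. The handle is a rigid flat loop of 8 mm round bar in the parcel's x-z plane: top bar 80 mm along x, uprights at x = -40 and +40 mm, 52 mm clear height under the bar. Axes as the parcel's.
- hook_seat (a point): Seat of the scale's hook: top of the rod at the hook's lowest point, 239 mm above the table when empty; moves with the hook. Axes as the scale's. Hook of 8 mm rod in the y-z plane: stem at y = -17 mm, tip at y = +19, tip's top 16 above the seat, gap 28 mm. The bar goes in from +y (the robot side) over the tip (bar centre over 20 mm above the seat), along the scale's x, then down; seated, its centre is 4 above.
- scale: Post scale fixed to the table; origin on the table under the hook's stem, z up, x within 12 degrees of world y, +y to the robot. White case over the hook: 100 mm along x, 40 along y, centred on the stem, from 315 to 430 mm above the table. A gripper pointing straight down strikes it: lean its body out along the parcel, away from the case. Post 30 mm square at y = -300 mm, boom from its top over the case; foot plate 10 mm thick, x +-80, y -360 to -200 mm.
- hook (a joint): How far the scale's hook is drawn down, in m: 0 empty, up to 0.05. Spring of 300 N/m: the parcel's own weight draws it 0.010 to 0.013, each further newton 3.3 mm. Beyond 0.034 is a rough pull.
- plain_center (a point): Centre of the plain brown wrapped parcel without a handle, to be left alone: 160 mm long (x), 32 mm thick (y), 105 mm high, standing on its long edge in front of or behind the other one, 130 mm or more away.
- tape_dispenser: Black desk tape dispenser, 130 x 50 mm and 84 mm high, origin at the middle of its underside. To be left alone.
- stapler: Dark stapler 130 x 34 mm, 41 mm high, lying on the table; origin at the middle of its underside. To be left alone.
- mug: White mug, 80 mm wide with a handle, 90 mm high; origin under its middle. To be left alone.
- pen_cup: Dark metal pen cup, 72 mm wide, 90 mm high, pens to 170 mm; origin under its middle. To be left alone.
Things that resemble listed ones, but are neither listed nor needed, are in the scene too. What is shaped like the part that bears parcel_center but purple or red is not meant.

How it is judged (in metres and radians):
On the way, in this order (a step that is already met when the one before it is completed fails the run):
1. the parcel's handle bar is over the seat of the hook, below the hook's tip (y of parcel_handle in the frame of hook_seat between -0.014 and 0.014 m and x of parcel_handle in the frame of hook_seat between -0.034 and 0.034 m and z of parcel_handle in the frame of hook_seat between -0.002 and 0.016 m).
2. while the robot touches the parcel, it is pulled down so that it draws the hook down more than 16.5 mm (its weight alone gives at most 13.1), for 0.3 s (value of joint hook above 0.0165 m and z of parcel_handle in the frame of hook_seat below 0.009 m and contact force between parcel and hook above 3 N and contact force between the fingers and parcel above 0.5 N), for 0.3 s.
At the end, for the whole second after the job is handed in: The parcel hangs on the hook by its handle bar (bar in the hook's bowl: within 14 mm across, 36 mm along and 9 mm in height of the seat), by its own weight alone (hook drawn 8 to 14.8 mm), less than 20 degrees out of upright and at rest (under 30 mm/s and 0.3 rad/s) (y of parcel_handle in the frame of hook_seat between -0.014 and 0.014 m and x of parcel_handle in the frame of hook_seat between -0.036 and 0.036 m and z of parcel_handle in the frame of hook_seat between -0.002 and 0.009 m and value of joint hook between 0.008 and 0.0148 m and contact force between parcel and hook above 2 N and angle between parcel_center's own z axis and vertical below 0.35 rad and linear speed of parcel below 0.03 m/s and angular speed of parcel below 0.3 rad/s); the robot touches nothing.
It fails at once if rough tug: the hook is drawn down more than 34 mm (value of joint hook above 0.034 m).
It fails at once if one of the other things is moved more than 30 mm (distance of any of plain_center, tape_dispenser, stapler, mug, pen_cup from where it was at the start of the episode above 0.03 m).
It also fails if it takes over 61 s, if anything falls off the work surface, if the arm or the gripper's body presses on something with over 40 N, if the wrist force passes 120 N, or if a joint passes its speed limit or range.

### The arm

A 6-joint arm with a two-finger parallel gripper is mounted at the origin on the work surface. World frame = base frame: x ahead of the robot, y to its left, z up, the work surface at z = 0. Lengths are in mm, angles in rad, forces in N, time in s.
With the tool pointing down it reaches from about 425 to 925 mm from the base axis. Payload 12.5 kg.
Tool frame: the origin (TCP) lies midway between the tips of the shut fingers; the grasp point (between the pads) lies arm.grasp_offset behind it (arm.grasp_offset is the distance from the TCP to the grasp point, in mm); z points along the fingers, y is the line along which they close (so a half turn about z gives the same grasp; the last joint's range is limited). The gripper opens to 85 mm and grips with 20 to 120 N. Pads are 22 mm wide; open, the fingers measure 114 mm over their backs; the gripper's body (76 mm by 85 mm) begins 54 mm behind the grasp point. The pads swing forward as they close: fully open they stand 13 mm farther back than shut.
Start: joints at [-1.434, 0.491, 1.559, -0, 1.092, -0.106], TCP at [150.285, -606.679, 231.327] pointing down, gripper open.
Joint ranges: [-3.1, 3.1], [-0.84, 2.19], [0.05, 2.79], [-1.13, 4.28], [0.06, 2.93], [-2.69, 2.69]. Speed limits (rad/s): [2.22, 2.22, 2.79, 3.14, 3.14, 3.14].

### API

Orientations are given as [roll, pitch, yaw] about the fixed x, y, z axes, in that order (R = Rz(yaw) Ry(pitch) Rx(roll)).
In Python, from workcell import arm, get_image gives the robot as it stands.
- The arm moves only by the tool move_arm, never from a script. Its argument "rows" is a list of rows, each a list of 7 numbers: the shift along the tool's x, y, z in m, then the turn, a rotation vector about the tool's x, y, z in rad, then the finger opening in m, from 0 to 0.0854. In form: [[dx, dy, dz, wx, wy, wz, hand], ...]. A call has exactly 8 rows; each row shifts and turns the commanded pose from where the row before left it, along the tool's axes as they then stand; what a row does not reach is not made up. A row lasts 1/12 s, in which the tool goes at most 41.7 mm and 7.16 degrees, less where a joint would pass 70% of its speed; a pose out of reach is approached as far as the arm can. A call with a gripper value outside its range is refused whole. The fingers move at their own pace and stop on an object; "squeeze" is the grip in N (left out, the last holds). Time passes only in rows, so rows that do not move let the fingers close, or fill a call up. It gives the time, the measured TCP pose, the force, the opening and the grip force at its end, in the units of the state.
- arm.sense(): the state, without advancing time (a new reading comes with each control period).
- get_image(name): name is "scene" or "side" or "wrist"; returns a dict with "image" (480x640x3 uint8, blue, green, red), "depth" (480x640 float32, mm along the optical axis (not along the pixel's ray), 0 where there is no reading), "fx", "fy", "cx", "cy" (pixels), "k1" (the pictures are not rectified: a ray, as slopes to the right and down, at radius r is drawn at 1 + k1 r^2 times it, then the intrinsics apply), "camera_from_world" (4x4, takes a point from world to camera coordinates). Camera axes: x right, y down, z forward; pixel columns grow to the right and rows downward; lengths in mm; the calibration is good to about 2 mm. A picture is of the moment at which its call begins.
- arm.job_done(): hands the job in; it is judged then, once.
The state is a dict: "time_s": time; "joints": joint angles; "qd": joint speeds; "effort": joint torques, N m; "tcp_pos": TCP position; "tool_rot": TCP orientation; "contact_force": force on the tool from outside, world axes, zero at the start; "wrist_torque": the same for the moment, N m; "gripper_width": finger opening in mm; "grasp_force": force on a finger pad.
Only numpy, scipy, OpenCV 4.12 (cv2) and the standard library are available. Lean on these libraries where they do the work, as an engineer would, in place of code of your own. Each camera call takes 0.05 s, during which the arm holds its last target. There are 200 camera calls.

## Working session

There is one attempt and no reset: what is moved stays moved. The work goes in short steps, Python scripts to look and compute and a tool call to move; the robot and the scene stay as the last step left them, time stands still between calls to the robot, and variables do not carry over. Pictures are saved under pics/ and viewed, at most 10 in all, crops included, and the job is handed in when it is done.

Besides the shell and the picture viewer there is one more tool, called after "Call:" by a JSON object that holds its "name" and its "arguments", one argument or row to a line. move_arm: Moves the arm, as the interface text tells. Its arguments: {"type":"object","properties":{"rows":{"type":"array","items":{"type":"array","items":{"type":"number"}}},"squeeze":{"type":"number"}},"required":["rows"]}

```bash
ls; mkdir -p pics; cat > h.py <<'E'
import numpy as np, cv2
from workcell import arm, get_image
def cloud(d):
    v,u=np.mgrid[0:480,0:640]
    K=np.array([[d['fx'],0,d['cx']],[0,d['fy'],d['cy']],[0,0,1.]])
    p=cv2.undistortPoints(np.stack([u,v],-1).reshape(-1,1,2).astype(np.float64),K,np.array([d['k1'],0,0,0,0.])).reshape(480,640,2)
    z=d['depth'].astype(float)
    c=np.stack([p[...,0]*z,p[...,1]*z,z],-1)
    T=np.linalg.inv(d['camera_from_world'])
    w=c@T[:3,:3].T+T[:3,3]; w[z==0]=np.nan
    return w
E
python3 - <<'E'
from h import *
s=arm.sense(); print(s['tcp_pos'],s['tool_rot'],s['time_s'],arm.grasp_offset,[a for a in dir(arm) if a[0]!='_'])
for n in('scene','side'):
    d=get_image(n); cv2.imwrite(f'pics/{n}.png',d['image']); np.savez(f'{n}.npz',**d)
    T=np.linalg.inv(d['camera_from_world']); print(n,T[:3,3],T[:3,2],d['fx'],d['k1'])
E
```

```text
pics
[ 150.24246733 -606.4240128   230.70482968] [-3.14044075e+00 -1.30027078e-04  2.42764280e-01] 0.0 18.700000000000003 ['IKError', 'grasp_offset', 'job_done', 'sense']
scene [1242.45675629 -491.3904696  1527.28776767] [-0.43059249  0.33811721 -0.83681949] 614.2060204741356 -0.09397167789738432
side [  40.02275765 1232.54949374  984.64233139] [ 0.33243665 -0.7627862  -0.55465582] 569.6073340101315 -0.12993773101582307
```

View pics/scene.png

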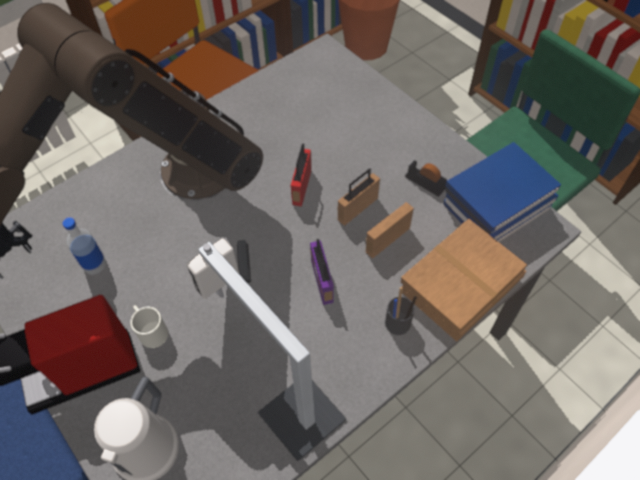

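View pics/side.png

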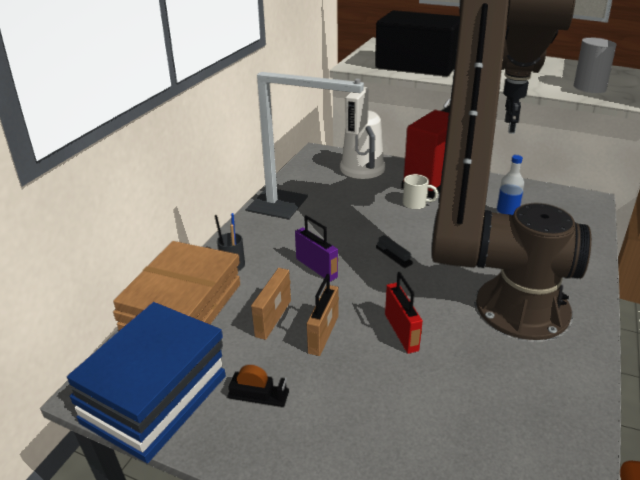

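Scene: the target parcel is at about (358,200), with the plain one at (389,230), the purple at (320,270), the red at (300,178), the stapler at (243,262) and the scale case at (210,265). In the side view the target is at (322,320) and the hook at about (370,150).

```bash
python3 - <<'E'
from h import *
S={n:dict(np.load(n+'.npz')) for n in('scene','side')}
W={n:cloud(S[n]) for n in S}
def rect(n,box,zlo,zhi,lab):
    x0,y0,x1,y1=box; p=W[n][y0:y1,x0:x1].reshape(-1,3); im=S[n]['image'][y0:y1,x0:x1].reshape(-1,3)
    m=(p[:,2]>zlo)&(p[:,2]<zhi); q=p[m]
    if len(q)<5: print(n,lab,len(q));return
    (c,s,a)=cv2.minAreaRect(q[:,:2].astype(np.float32)); 
    print(n,lab,len(q),'rect',np.round(c,1),np.round(s,1),round(a,1),'med',np.round(np.median(q,0),1), 'zmax',round(q[:,2].max(),1))
rect('scene',(325,165,385,225),90,112,'tgt top');rect('scene',(325,165,385,225),125,175,'tgt handle')
rect('side',(300,265,345,356),90,112,'tgt top');rect('side',(300,265,345,356),125,175,'tgt handle')
rect('scene',(360,200,418,260),95,115,'plain top');rect('side',(250,265,293,340),95,115,'plain top')
rect('scene',(305,230,340,310),90,112,'purple top');rect('side',(290,210,345,285),90,112,'purple top')
rect('scene',(305,230,340,310),125,175,'purple handle')
rect('scene',(285,140,318,205),90,112,'red top');rect('scene',(285,140,318,205),125,175,'red handle')
rect('scene',(180,235,240,300),415,440,'case top')
rect('side',(340,75,375,135),320,430,'case'); rect('side',(340,120,390,180),225,312,'hook')
rect('scene',(230,235,255,290),25,50,'stapler')
rect('scene',(280,300,320,430),20,400,'post');rect('scene',(200,235,320,365),440,520,'boom')
# hook detail in side
p=W['side'][120:185,335:395]; m=(p[...,2]>200)&(p[...,2]<320)&(abs(p[...,0]-650)<300)
v,u=np.nonzero(m)
for a,b in list(zip(v,u))[::6]: print(u0:=b+335,a+120,np.round(p[a,b]))
i=S['side']['image'][60:200,320:420]; cv2.imwrite('pics/hook.png',cv2.resize(i,None,fx=5,fy=4,interpolation=cv2.INTER_CUBIC))
E
```

```text
scene tgt top 512 rect [501.4 295.9] [157.8 152.4] 15.0 med [459.8 275.2 101.4] zmax 111.9
scene tgt handle 112 rect [454.8 283.6] [12.8 90.5] 3.8 med [456.1 283.  158. ] zmax 169.9
side tgt top 569 rect [449.6 288.2] [ 33.5 156.3] 3.5 med [445.6 299.3  99.4] zmax 112.0
side tgt handle 151 rect [450.2 286.8] [ 9.7 90.5] 4.8 med [449.4 296.1 155.6] zmax 162.5
scene plain top 585 rect [596.6 276.7] [ 37.4 163.9] 2.5 med [598.8 271.6 105.1] zmax 114.4
side plain top 609 rect [591.8 280.2] [ 34.5 167.4] 2.1 med [589.8 289.7 103. ] zmax 108.4
scene purple top 479 rect [576.9  39.1] [ 32.4 156.3] 63.7 med [589.8  30.  101. ] zmax 111.9
side purple top 423 rect [574.9  44.7] [ 38.2 154.7] 62.6 med [570.1  49.7  99.1] zmax 111.9
scene purple handle 107 rect [578.9  38.5] [ 8.  89.8] 63.4 med [583.9  34.5 158.4] zmax 166.7
scene red top 366 rect [277.7 207.8] [ 34.2 157.7] 39.4 med [290.8 197.  101.6] zmax 111.4
scene red handle 98 rect [278.1 206.7] [10.  92.4] 38.0 med [283.2 199.8 157.6] zmax 167.5
scene case top 624 rect [ 617.6 -249.9] [147.9 103.1] 2.5 med [ 570.  -269.1  429.4] zmax 44
[... 431 characters left out ...]
.8 -251.6  453.9] zmax 469.8
368 120 [ 628. -556.  213.]
374 120 [ 613. -581.  206.]
368 121 [ 627. -554.  210.]
374 121 [ 610. -569.  207.]
370 122 [ 622. -564.  203.]
376 122 [ 604. -575.  202.]
372 123 [ 615. -564.  200.]
365 125 [ 544. -273.  318.]
360 131 [ 544. -228.  317.]
348 133 [ 570. -200.  318.]
358 133 [ 543. -209.  318.]
357 135 [ 561. -252.  291.]
357 138 [ 559. -248.  284.]
357 141 [ 556. -239.  278.]
356 144 [ 562. -247.  264.]
356 146 [ 562. -247.  257.]
356 148 [ 563. -251.  249.]
368 149 [ 524. -249.  253.]
356 151 [ 561. -245.  242.]
368 151 [ 524. -248.  247.]
364 152 [ 537. -249.  241.]
359 153 [ 550. -242.  239.]
366 153 [ 531. -250.  238.]
364 154 [ 537. -250.  234.]
```

View pics/hook.png

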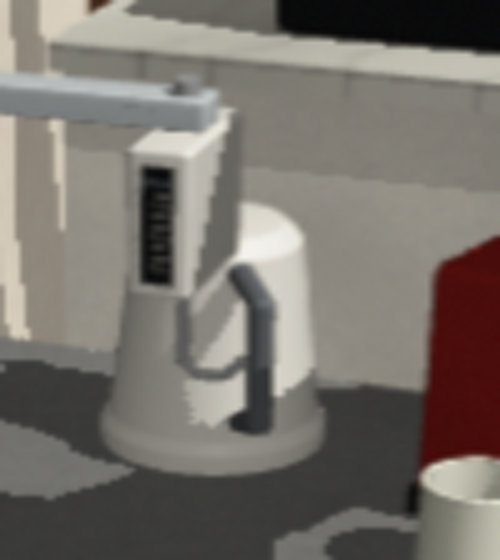

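The hook is measured in the side view: stem at about (561,-248), tip at about (524,-249), seat at about z 239. The target's handle is at about (452,285.5,156), with the bar heading about 94°. Next I'll write a row planner.

```bash
cat >> h.py <<'E'
from scipy.spatial.transform import Rotation as R, Slerp
def leanrot(yaw_deg,lean_deg):
    a,t=np.radians([yaw_deg,lean_deg]); b=np.array([np.cos(a),np.sin(a),0]); n=np.array([np.sin(a),-np.cos(a),0])
    z=-np.sin(t)*b-np.cos(t)*np.array([0,0,1]); return R.from_matrix(np.column_stack([np.cross(n,z),n,z]))
def cur():
    s=arm.sense(); return np.array(s['tcp_pos']),R.from_euler('xyz',s['tool_rot'])
def plan(p0,r0,p1,r1,n,hand):
    """straight move in n rows, rounded, with carried rounding"""
    S=Slerp([0,1],R.concatenate([r0,r1])); p,r=np.array(p0,float),r0; out=[]
    for i in range(1,n+1):
        d=r.inv().apply(p0+(np.asarray(p1)-p0)*i/n-p); d=np.round(d/1000,4); w=np.round((r.inv()*S(i/n)).as_rotvec(),3)
        p=p+r.apply(d*1000); r=r*R.from_rotvec(w); out.append([*map(float,d),*map(float,w),hand])
    for k in range(0,n,8): print(str(out[k:k+8]).replace(' ',''))
    return p,r
E
python3 - <<'E'
from h import *
p,r=cur(); g=leanrot(94,40)
S=Slerp([0,1],R.concatenate([r,g])); 
p,r=plan(p,r,[420,-150,290],S(.5),16,.0854)
p,r=plan(p,r,[440,400,290],g,16,.0854)
w=cloud(dict(np.load('side.npz'))); q=w[355:410,220:300].reshape(-1,3); q=q[(q[:,2]>15)&(q[:,2]<95)]; print('tape',q.min(0),q.max(0))
w=cloud(dict(np.load('scene.npz'))); q=w[300:350,130:168].reshape(-1,3); q=q[(q[:,2]>75)&(q[:,2]<95)]; print('mug',q.min(0),q.max(0))
# boom/case direction
for box,zl,zh in (((200,235,320,365),462,475),((185,235,235,300),425,434)):
    q=w[box[1]:box[3],box[0]:box[2]].reshape(-1,3);q=q[(q[:,2]>zl)&(q[:,2]<zh)&(q[:,0]<900)]
    if len(q)>5: print(len(q),cv2.minAreaRect(q[:,:2].astype(np.float32)),cv2.fitLine(q[:,:2].astype(np.float32),cv2.DIST_HUBER,0,.01,.01).ravel())
E
```

```text
[[0.0232,-0.0236,-0.0037,-0.015,-0.018,-0.042,0.0854],[0.0241,-0.0226,-0.0044,-0.015,-0.018,-0.042,0.0854],[0.025,-0.0215,-0.0052,-0.016,-0.018,-0.041,0.0854],[0.0257,-0.0204,-0.0061,-0.015,-0.018,-0.042,0.0854],[0.0265,-0.0191,-0.0067,-0.015,-0.019,-0.042,0.0854],[0.027,-0.018,-0.0076,-0.015,-0.018,-0.042,0.0854],[0.0277,-0.0166,-0.0083,-0.016,-0.018,-0.041,0.0854],[0.0282,-0.0154,-0.0091,-0.015,-0.018,-0.042,0.0854]]
[[0.0286,-0.014,-0.0098,-0.015,-0.018,-0.042,0.0854],[0.029,-0.0127,-0.0105,-0.015,-0.018,-0.042,0.0854],[0.0292,-0.0113,-0.0113,-0.015,-0.018,-0.041,0.0854],[0.0296,-0.0099,-0.0119,-0.016,-0.018,-0.042,0.0854],[0.0297,-0.0085,-0.0126,-0.015,-0.018,-0.042,0.0854],[0.0297,-0.0071,-0.0132,-0.015,-0.019,-0.042,0.0854],[0.0298,-0.0055,-0.0139,-0.015,-0.018,-0.041,0.0854],[0.0298,-0.0042,-0.0146,-0.016,-0.018,-0.042,0.0854]]
[[0.026,-0.0191,-0.0121,-0.015,-0.018,-0.042,0.0854],[0.0265,-0.0177,-0.0128,-0.015,-0.018,-0.042,0.0854],[0.027,-0.0165,-0.0135,-0.016,-0.018,-0.041,0.0854],[0.0274,-0.0151,-0.0143,-0.015,-0.018,-0.042,0.0854],[0.0277,-0.0137,-0.015,-0.015,-0.018,-0.04
[... 407 characters left out ...]
.016,-0.018,-0.042,0.0854],[0.0275,-0.0007,-0.0206,-0.015,-0.018,-0.042,0.0854],[0.0272,0.0007,-0.0211,-0.015,-0.018,-0.042,0.0854],[0.0267,0.0022,-0.0215,-0.015,-0.018,-0.042,0.0854]]
tape [445.71757969 489.37580549  15.00067682] [616.97721709 556.74320424  87.09617485]
mug [ 347.86737496 -457.60238755   75.068901  ] [ 453.04464251 -380.07467068   94.83641954]
42 ((563.9501342773438, -252.19241333007812), (15.60837459564209, 14.633079528808594), 0.23405900597572327) [   0.6893948    -0.72438586  563.92816    -252.76845   ]
461 ((600.7254638671875, -252.13706970214844), (111.66984558105469, 101.34127807617188), 0.7100054621696472) [ 1.8066930e-02 -9.9983680e-01  5.6638684e+02 -2.5781854e+02]
```

Call:
{"name": "move_arm", "arguments": {
  "rows": [
    [0.023,-0.0235,-0.004,-0.015,-0.018,-0.042,0.0854],
    [0.024,-0.0225,-0.0045,-0.015,-0.018,-0.042,0.0854],
    [0.025,-0.0215,-0.005,-0.016,-0.018,-0.041,0.0854],
    [0.0255,-0.0205,-0.006,-0.015,-0.018,-0.042,0.0854],
    [0.0265,-0.019,-0.0065,-0.015,-0.019,-0.042,0.0854],
    [0.027,-0.018,-0.0075,-0.015,-0.018,-0.042,0.0854],
    [0.0275,-0.0165,-0.0085,-0.016,-0.018,-0.041,0.0854],
    [0.028,-0.0155,-0.009,-0.015,-0.018,-0.042,0.0854]
  ]
}}

```text
time_s: 0.77
tcp_pos: [284.8, -377.5, 260.8]
tool_rot: [3.044, 0.163, 0.572]
contact_force: [0.6, -1.2, 0.5]
gripper_width: 85.7
grasp_force: 0.0
```

Call:
{"name": "move_arm", "arguments": {
  "rows": [
    [0.0285,-0.014,-0.01,-0.015,-0.018,-0.042,0.0854],
    [0.029,-0.0125,-0.0105,-0.015,-0.018,-0.042,0.0854],
    [0.029,-0.0115,-0.0115,-0.015,-0.018,-0.041,0.0854],
    [0.0295,-0.01,-0.012,-0.016,-0.018,-0.042,0.0854],
    [0.0295,-0.0085,-0.0125,-0.015,-0.018,-0.042,0.0854],
    [0.0295,-0.007,-0.013,-0.015,-0.019,-0.042,0.0854],
    [0.03,-0.0055,-0.014,-0.015,-0.018,-0.041,0.0854],
    [0.03,-0.004,-0.0145,-0.016,-0.018,-0.042,0.0854]
  ]
}}

```text
time_s: 1.43
tcp_pos: [419.6, -149.4, 290.6]
tool_rot: [3.004, 0.348, 0.897]
contact_force: [-0.0, -1.2, 0.7]
gripper_width: 85.6
grasp_force: 0.0
```

Call:
{"name": "move_arm", "arguments": {
  "rows": [
    [0.026,-0.019,-0.012,-0.015,-0.018,-0.042,0.0854],
    [0.0265,-0.0175,-0.013,-0.015,-0.018,-0.042,0.0854],
    [0.027,-0.0165,-0.0135,-0.016,-0.018,-0.041,0.0854],
    [0.0275,-0.015,-0.0145,-0.015,-0.018,-0.042,0.0854],
    [0.0275,-0.0135,-0.015,-0.015,-0.018,-0.042,0.0854],
    [0.028,-0.0125,-0.0155,-0.015,-0.019,-0.042,0.0854],
    [0.028,-0.011,-0.0165,-0.015,-0.018,-0.041,0.0854],
    [0.0285,-0.0095,-0.017,-0.016,-0.018,-0.042,0.0854]
  ]
}}

```text
time_s: 2.1
tcp_pos: [429.0, 125.5, 290.2]
tool_rot: [3.03, 0.535, 1.243]
contact_force: [1.5, -0.7, 0.9]
gripper_width: 84.9
grasp_force: 0.0
```

Call:
{"name": "move_arm", "arguments": {
  "rows": [
    [0.0285,-0.008,-0.0175,-0.015,-0.018,-0.042,0.0854],
    [0.0285,-0.0065,-0.0185,-0.015,-0.018,-0.042,0.0854],
    [0.028,-0.005,-0.019,-0.015,-0.018,-0.042,0.0854],
    [0.028,-0.0035,-0.0195,-0.015,-0.018,-0.041,0.0854],
    [0.028,-0.002,-0.02,-0.016,-0.018,-0.042,0.0854],
    [0.0275,-0.0005,-0.0205,-0.015,-0.018,-0.042,0.0854],
    [0.027,0.0005,-0.021,-0.015,-0.018,-0.042,0.0854],
    [0.0265,0.002,-0.0215,-0.015,-0.018,-0.042,0.0854]
  ]
}}

```text
time_s: 2.77
tcp_pos: [439.3, 399.9, 289.6]
tool_rot: [-3.139, 0.7, 1.644]
contact_force: [0.1, 0.1, 0.0]
gripper_width: 85.4
grasp_force: 0.0
```

```bash
python3 - <<'E'
from h import *
d=get_image('wrist'); cv2.imwrite('pics/w1.png',d['image']); np.savez('w1.npz',**d)
W=cloud(d); hsv=cv2.cvtColor(d['image'],cv2.COLOR_BGR2HSV)
x,y,z=np.moveaxis(W,-1,0); near=(abs(x-452)<45)&(abs(y-285)<110)
br=(hsv[...,1]>70)&(hsv[...,0]<25)
for lab,m in (('top',near&(z>94)&(z<108)&br),('handle',near&(z>146)&(z<170)),('upr',near&(z>115)&(z<146))):
    q=W[m].astype(np.float32); print(lab,len(q)); 
    if len(q)>10: print(cv2.minAreaRect(q[:,:2]),np.median(q,0),np.percentile(q,[2,98],axis=0).round(1).tolist())
g=leanrot(94,40); gp=np.array([452,285.5,86])+58*np.array([-.07,.998,0]); t=gp+18.7*g.as_matrix()[:,2]; print('tcp goal',t,gp)
E
```

```text
top 2092Traceback (most recent call last):
  File "<stdin>", line 8, in <module>
cv2.error: OpenCV(4.12.0) /io/opencv/modules/imgproc/src/convhull.cpp:143: error: (-215:Assertion failed) total >= 0 && (depth == CV_32F || depth == CV_32S) in function 'convexHull'
```

View pics/w1.png

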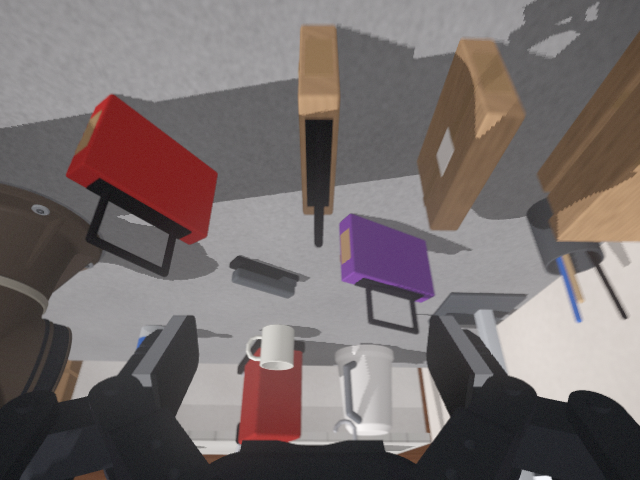

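The target is centred between the fingers: near top corner at about (318,110), handle seen edge-on at (318,180). It is well aligned with the grip axis.

```bash
python3 - <<'E'
from h import *
d=dict(np.load('w1.npz')); W=cloud(d); hsv=cv2.cvtColor(d['image'],cv2.COLOR_BGR2HSV)
x,y,z=np.moveaxis(W,-1,0); near=(abs(x-452)<45)&(abs(y-285)<110)
for lab,m in (('top',near&(z>94)&(z<108)),('handle',near&(z>148)&(z<172)),('end',near&(z>20)&(z<90)&(y>345))):
    q=np.ascontiguousarray(W[m],dtype=np.float32); print(lab,len(q)); 
    if len(q)>10: print(cv2.minAreaRect(q[:,:2]),np.median(q,0),np.percentile(q,[2,98],axis=0).round(1).tolist())
g=leanrot(94,40); gp=np.array([452,285.5,86])+58*np.array([-.07,.998,0]); t=gp+18.7*g.as_matrix()[:,2]; print('tcp goal',t,gp)
p,r=cur(); pre=t-110*g.as_matrix()[:,2]; print(p,pre)
p,r=plan(p,r,pre,g,8,.0854); p,r=plan(p,r,t,g,16,.0854)
E
```

```text
top 3616Traceback (most recent call last):
  File "<stdin>", line 6, in <module>
cv2.error: OpenCV(4.12.0) /io/opencv/modules/imgproc/src/convhull.cpp:143: error: (-215:Assertion failed) total >= 0 && (depth == CV_32F || depth == CV_32S) in function 'convexHull'
```

```bash
python3 - <<'E'
from h import *
d=dict(np.load('w1.npz')); W=cloud(d)
x,y,z=np.moveaxis(W,-1,0); near=(abs(x-452)<45)&(abs(y-285)<110)
for lab,m in (('top',near&(z>94)&(z<108)),('handle',near&(z>148)&(z<172)),('end',near&(z>20)&(z<90)&(y>345))):
    q=W[m]; print(lab,len(q)); 
    if len(q)>10: print(cv2.minAreaRect(q[:,:2].copy().astype(np.float32).reshape(-1,1,2)),np.median(q,0),np.percentile(q,[2,98],axis=0).round(1).tolist())
g=leanrot(94,40); gp=np.array([452,285.5,86])+58*np.array([-.07,.998,0]); t=gp+18.7*g.as_matrix()[:,2]; print('tcp goal',t,gp)
p,r=cur(); pre=t-110*g.as_matrix()[:,2]; print(p,pre)
p,r=plan(p,r,pre,g,8,.0854); p,r=plan(p,r,t,g,16,.0854)
E
```

```text
top 3616
((453.3715515136719, 282.8860168457031), (32.120147705078125, 151.189697265625), 4.365492343902588) [449.48909136 318.65378865  99.83575038] [[434.3, 215.9, 95.9], [470.4, 357.3, 103.3]]
handle 702
((453.3188171386719, 284.6522216796875), (7.68810510635376, 86.6828384399414), 4.416025638580322) [452.2319424  298.62643233 158.62271866] [[446.9, 244.5, 149.2], [458.4, 326.5, 160.1]]
end 2047
((447.74578857421875, 356.6370849609375), (32.03270721435547, 5.181764125823975), 3.9913148880004883) [447.74259487 357.48431058  58.73773059] [[432.5, 355.1, 21.7], [462.9, 358.9, 89.1]]
tcp goal [448.77848176 331.39315213  71.67496891] [447.94  343.384  86.   ]
[438.75689864 404.68244033 288.27109216] [443.84623609 401.92755138 155.93985766]
[[0.0104,0.0007,0.0129,0.0,0.0,0.001,0.0854],[0.0103,0.0006,0.0129,0.001,0.0,0.001,0.0854],[0.0104,0.0007,0.0129,0.0,0.001,0.001,0.0854],[0.0103,0.0006,0.0129,0.0,-0.0,0.001,0.0854],[0.0104,0.0007,0.0129,0.001,0.0,0.002,0.0854],[0.0103,0.0006,0.0129,0.0,0.0,0.001,0.0854],[0.0103,0.0006,0.013,0.0,0.001,0.001,0.0854],[0.0104,0.0006,0.0129,0.001,-0.0,0.001,0.0854]]
[[-0.0,0.0,0.0069,-0.0,-0.0,-0.0,0.0854],[-0.0,0.0,0.0068,-0.0,-0.0,-0.0,0.0854],[-0.0,0.0,0.0069,-0.0,-0.0,-0.0,0.0854],[-0.0,0.0,0.0069,-0.0,-0.0,-0.0,0.0854],[-0.0,0.0,0.0069,-0.0,-0.0,-0.0,0.0854],[-0.0,0.0,0.0068,-0.0,-0.0,-0.0,0.0854],[-0.0,0.0,0.0069,-0.0,-0.0,-0.0,0.0854],[-0.0,0.0,0.0069,-0.0,-0.0,-0.0,0.0854]]
[[-0.0,0.0,0.0069,-0.0,-0.0,-0.0,0.0854],[-0.0,0.0,0.0068,-0.0,-0.0,-0.0,0.0854],[-0.0,0.0,0.0069,-0.0,-0.0,-0.0,0.0854],[-0.0,0.0,0.0069,-0.0,-0.0,-0.0,0.0854],[-0.0,0.0,0.0069,-0.0,-0.0,-0.0,0.0854],[-0.0,0.0,0.0068,-0.0,-0.0,-0.0,0.0854],[-0.0,0.0,0.0069,-0.0,-0.0,-0.0,0.0854],[-0.0,0.0,0.0069,-0.0,-0.0,-0.0,0.0854]]
```

Call:
{"name": "move_arm", "arguments": {
  "rows": [
    [0.0105,0.001,0.013,0,0,0.001,0.0854],
    [0.0105,0.001,0.013,0.001,0,0.001,0.0854],
    [0.0105,0.001,0.013,0,0.001,0.001,0.0854],
    [0.0105,0.0005,0.013,0,0,0.001,0.0854],
    [0.0105,0.001,0.013,0.001,0,0.002,0.0854],
    [0.0105,0.0005,0.013,0,0,0.001,0.0854],
    [0.0105,0.0005,0.013,0,0.001,0.001,0.0854],
    [0.0105,0.0005,0.013,0.001,0,0.001,0.0854]
  ]
}}

```text
time_s: 3.48
tcp_pos: [445.9, 396.0, 155.2]
tool_rot: [3.138, 0.697, 1.63]
contact_force: [1.1, 0.8, -0.4]
gripper_width: 85.4
grasp_force: 0.0
```

Call:
{"name": "move_arm", "arguments": {
  "rows": [
    [0,0,0.014,0,0,0,0.0854],
    [0,0,0.014,0,0,0,0.0854],
    [0,0,0.014,0,0,0,0.0854],
    [0,0,0.014,0,0,0,0.0854],
    [0,0,0.014,0,0,0,0.0854],
    [0,0,0.014,0,0,0,0.0854],
    [0,0,0.014,0,0,0,0.0854],
    [0,0,0.012,0,0,0,0.0854]
  ]
}}

```text
time_s: 4.15
tcp_pos: [450.4, 325.0, 71.0]
tool_rot: [3.139, 0.697, 1.63]
contact_force: [-0.0, 1.0, 0.1]
gripper_width: 85.5
grasp_force: 0.0
```

Call:
{"name": "move_arm", "arguments": {
  "rows": [
    [0,0,0,0,0,0,0.07],
    [0,0,0,0,0,0,0.06],
    [0,0,0,0,0,0,0.05],
    [0,0,0,0,0,0,0.045],
    [0,0,0,0,0,0,0.04],
    [0,0,0,0,0,0,0.036],
    [0,0,0,0,0,0,0.033],
    [0,0,0,0,0,0,0.02]
  ],
  "squeeze": 60
}}

```text
time_s: 4.82
tcp_pos: [450.4, 326.0, 72.3]
tool_rot: [3.137, 0.696, 1.629]
contact_force: [-2.3, 2.1, 4.0]
gripper_width: 31.4
grasp_force: 59.5
```

Call:
{"name": "move_arm", "arguments": {
  "rows": [
    [0,0,0,0,0,0,0.01],
    [0,0,0,0,0,0,0.01],
    [0,0,0,0,0,0,0.01],
    [0,0,0,0,0,0,0.01],
    [0,0,0,0,0,0,0.01],
    [0,0,0,0,0,0,0.01],
    [0,0,0,0,0,0,0.01],
    [0,0,0,0,0,0,0.01]
  ],
  "squeeze": 80
}}

```text
time_s: 5.48
tcp_pos: [450.4, 326.0, 72.3]
tool_rot: [3.137, 0.696, 1.629]
contact_force: [-3.3, 2.5, 5.7]
gripper_width: 31.3
grasp_force: 78.6
```

Call:
{"name": "move_arm", "arguments": {
  "rows": [
    [-0.0105,0,-0.0125,0,0,0,0.01],
    [-0.0105,0,-0.0125,0,0,0,0.01],
    [-0.0105,0,-0.0125,0,0,0,0.01],
    [-0.0105,0,-0.0125,0,0,0,0.01],
    [-0.0105,0,-0.0125,0,0,0,0.01],
    [-0.0105,0,-0.0125,0,0,0,0.01],
    [-0.0105,0,-0.0125,0,0,0,0.01],
    [-0.0105,0,-0.0125,0,0,0,0.01]
  ]
}}

```text
time_s: 6.15
tcp_pos: [450.1, 325.3, 204.8]
tool_rot: [3.137, 0.695, 1.628]
contact_force: [-0.0, -0.0, -4.0]
gripper_width: 31.1
grasp_force: 79.7
```

```bash
cat >> h.py <<'E'
def fit(W,m,c=True):
    q=W[m]; 
    return (len(q),)+((cv2.minAreaRect(q[:,:2].copy().astype(np.float32).reshape(-1,1,2)),np.median(q,0).round(1)) if len(q)>10 else ())
def handle_meas(name,cx,cy,cz):
    """parcel centred near (cx,cy), book top expected at cz"""
    d=get_image(name); W=cloud(d); x,y,z=np.moveaxis(W,-1,0); n=(abs(x-cx)<45)&(abs(y-cy)<100)
    print(name,'handle',fit(W,n&(z>cz+44)&(z<cz+75)),'\n top',fit(W,n&(abs(z-cz)<8)))
    q=W[n&(z>cz+44)&(z<cz+75)]; print(' handle z pct',np.percentile(q[:,2],[50,90,98]).round(1) if len(q) else None)
    return d,W
E
python3 - <<'E'
from h import *
s=arm.sense(); print(s['tcp_pos'],s['tool_rot'],s['contact_force'],s['wrist_torque'],s['joints'])
for n in('side','scene','wrist'):
    d,W=handle_meas(n,453,283,232); cv2.imwrite(f'pics/lift_{n}.png',d['image'])
p,r=cur(); q=p+[0,0,0]
g=leanrot(91+np.degrees(0),np.degrees(.696+0)); 
print(R.from_matrix(g.as_matrix()).as_euler('xyz'))
E
```

```text
[450.13656454 325.27584644 204.81245198] [3.1365138  0.69546194 1.62843297] [-0.03065699 -0.03384631 -3.97195813] [ 0.95531663  0.03312143 -0.0257392 ] [ 0.73771023  0.62384372  1.56161559 -0.52919084  1.45373194  0.87759546]
side handle (4,) 
 top (38, ((426.0704040527344, 328.8208923339844), (81.76181030273438, 34.570518493652344), 79.73675537109375), array([434.2, 359.2, 228.6]))
 handle z pct [289.6 290.5 290.7]
scene handle (319, ((439.36260986328125, 318.80987548828125), (147.64198303222656, 84.32208251953125), 76.33690643310547), array([456.2, 368.1, 290.5])) 
 top (483, ((450.7029113769531, 286.17547607421875), (63.3773193359375, 157.0857391357422), 0.06078093498945236), array([462.3, 283.6, 235.2]))
 handle z pct [290.5 299.  302.3]
wrist handle (0,) 
 top (13884, ((457.334228515625, 290.7506408691406), (90.13209533691406, 159.87106323242188), 3.3791348934173584), array([450.6, 356.2, 233.5]))
 handle z pct None
[3.14159265 0.696      1.58824962]
```

```bash
python3 - <<'E'
from h import *
p,r=cur(); g=R.from_euler('z',-2.3,degrees=True)*r
plan(p,r,[479,-206,196],g,24,.01)
E
```

```text
[[-0.0168,-0.0002,0.0145,0.001,-0.0,0.001,0.01],[-0.0169,-0.0001,0.0144,0.001,-0.0,0.002,0.01],[-0.0168,-0.0001,0.0145,0.001,-0.0,0.001,0.01],[-0.0168,-0.0,0.0144,0.001,-0.0,0.001,0.01],[-0.0168,-0.0001,0.0145,0.001,-0.0,0.001,0.01],[-0.0169,0.0001,0.0144,0.001,-0.0,0.002,0.01],[-0.0168,0.0,0.0145,0.001,-0.0,0.001,0.01],[-0.0168,0.0001,0.0144,0.002,-0.0,0.001,0.01]]
[[-0.0168,0.0001,0.0145,0.001,-0.0,0.002,0.01],[-0.0169,0.0002,0.0144,0.001,-0.0,0.001,0.01],[-0.0168,0.0002,0.0145,0.001,-0.0,0.001,0.01],[-0.0168,0.0003,0.0144,0.001,-0.0,0.001,0.01],[-0.0168,0.0003,0.0145,0.001,-0.0,0.002,0.01],[-0.0169,0.0003,0.0145,0.001,-0.0,0.001,0.01],[-0.0168,0.0003,0.0144,0.001,-0.0,0.001,0.01],[-0.0168,0.0004,0.0145,0.001,-0.0,0.002,0.01]]
[[-0.0168,0.0005,0.0144,0.001,-0.0,0.001,0.01],[-0.0169,0.0004,0.0145,0.001,-0.0,0.001,0.01],[-0.0168,0.0005,0.0144,0.001,-0.0,0.001,0.01],[-0.0168,0.0006,0.0145,0.001,-0.0,0.002,0.01],[-0.0168,0.0005,0.0144,0.001,-0.0,0.001,0.01],[-0.0168,0.0007,0.0145,0.002,-0.0,0.001,0.01],[-0.0169,0.0006,0.0144,0.001,-0.0,0.002,0.01],[-0.0168,0.0007,0.0145,0.001,-0.0,0.001,0.01]]
```

Call:
{"name": "move_arm", "arguments": {
  "rows": [
    [-0.017,0,0.0145,0.001,0,0.001,0.01],
    [-0.017,0,0.0145,0.001,0,0.002,0.01],
    [-0.017,0,0.0145,0.001,0,0.001,0.01],
    [-0.017,0,0.0145,0.001,0,0.001,0.01],
    [-0.017,0,0.0145,0.001,0,0.001,0.01],
    [-0.017,0,0.0145,0.001,0,0.002,0.01],
    [-0.017,0,0.0145,0.001,0,0.001,0.01],
    [-0.017,0,0.0145,0.002,0,0.001,0.01]
  ]
}}

```text
time_s: 6.97
tcp_pos: [459.6, 145.7, 200.2]
tool_rot: [3.14, 0.697, 1.617]
contact_force: [0.3, -0.1, -4.8]
gripper_width: 31.2
grasp_force: 79.8
```

Call:
{"name": "move_arm", "arguments": {
  "rows": [
    [-0.017,0,0.0145,0.001,0,0.002,0.01],
    [-0.017,0,0.0145,0.001,0,0.001,0.01],
    [-0.017,0,0.0145,0.001,0,0.001,0.01],
    [-0.017,0,0.0145,0.001,0,0.001,0.01],
    [-0.017,0,0.0145,0.001,0,0.002,0.01],
    [-0.017,0,0.0145,0.001,0,0.001,0.01],
    [-0.017,0.0005,0.0145,0.001,0,0.001,0.01],
    [-0.017,0.0005,0.0145,0.001,0,0.002,0.01]
  ]
}}

```text
time_s: 7.63
tcp_pos: [468.0, -32.7, 198.5]
tool_rot: [3.139, 0.696, 1.603]
contact_force: [0.6, -0.3, -4.4]
gripper_width: 31.3
grasp_force: 79.8
```

Call:
{"name": "move_arm", "arguments": {
  "rows": [
    [-0.0165,0.0005,0.0145,0.001,0,0.001,0.01],
    [-0.0165,0.0005,0.0145,0.001,0,0.001,0.01],
    [-0.0165,0.0005,0.0145,0.001,0,0.001,0.01],
    [-0.0165,0.0005,0.0145,0.001,0,0.002,0.01],
    [-0.0165,0.0005,0.0145,0.001,0,0.001,0.01],
    [-0.0165,0.0005,0.0145,0.002,0,0.001,0.01],
    [-0.0165,0.0005,0.0145,0.001,0,0.002,0.01],
    [-0.0165,0.0005,0.0145,0.001,0,0.001,0.01]
  ]
}}

```text
time_s: 8.3
tcp_pos: [477.0, -208.1, 194.1]
tool_rot: [3.139, 0.696, 1.59]
contact_force: [0.1, -0.4, -3.3]
gripper_width: 31.0
grasp_force: 79.8
```

```bash
python3 - <<'E'
from h import *
get_image('side')
s=arm.sense(); print(s['tcp_pos'],s['tool_rot'],s['contact_force'],s['time_s'])
for n in('side','scene','wrist'):
    d,W=handle_meas(n,480,-249,222); cv2.imwrite(f'pics/pre_{n}.png',d['image']); np.savez(f'pre_{n}.npz',**d)
d=dict(np.load('pre_side.npz')); i=d['image'][60:260,280:520]
w=dict(np.load('pre_wrist.npz'))['image'][200:480]
cv2.imwrite('pics/pre.png',np.vstack([cv2.resize(i,(480,400),interpolation=cv2.INTER_CUBIC),cv2.resize(w,(480,200))]))
E
```

```text
[ 477.15261816 -210.75368274  194.1739135 ] [3.13961237 0.69664011 1.58846158] [ 0.72204445 -2.498852   -3.57382655] 8.35
side handle (0,) 
 top (132, ((459.031982421875, -233.96104431152344), (177.26516723632812, 76.83524322509766), 73.00163269042969), array([ 470.4, -185.8,  221.4]))
 handle z pct None
scene handle (194, ((481.88055419921875, -222.48971557617188), (146.77357482910156, 83.30487823486328), 89.62065887451172), array([ 483.5, -156.5,  279.4])) 
 top (201, ((491.1728820800781, -242.6492462158203), (170.39137268066406, 40.6328125), 80.57945251464844), array([ 484.5, -306.5,  222.3]))
 handle z pct [279.4 287.3 292. ]
wrist handle (0,) 
 top (14858, ((482.0499267578125, -242.58319091796875), (90.1483383178711, 160.86331176757812), 1.566530466079712), array([ 478.2, -177. ,  223. ]))
 handle z pct None
```

View pics/pre.png

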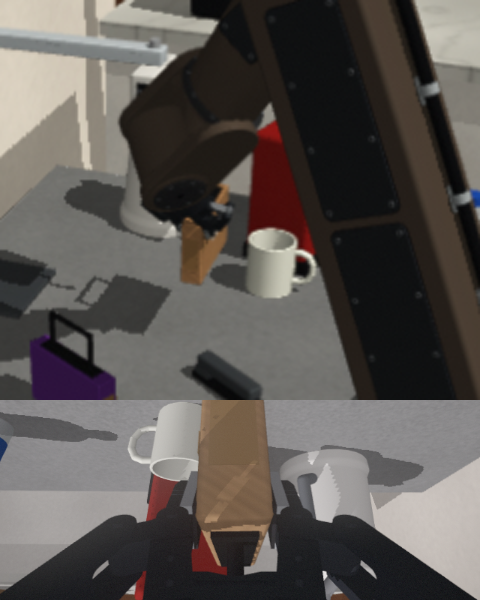

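The arm hides the hook in the side view. The wrist view shows the parcel held straight, so I'll check the handle in the scene camera.

```bash
python3 - <<'E'
from h import *
d=dict(np.load('pre_scene.npz')); W=cloud(d); x,y,z=np.moveaxis(W,-1,0)
for b in ((265,290),(225,262),(214,226)):
    m=(abs(x-480)<30)&(y>-345)&(y<-215)&(z>b[0])&(z<b[1]); print(b,fit(W,m), [np.percentile(W[m][:,k],[5,95]).round(1).tolist() for k in range(3)] if m.any() else '')
vs,us=np.nonzero((abs(x-480)<40)&(abs(y+250)<90)&(z>120)&(z<300)); print(us.min(),us.max(),vs.min(),vs.max())
i=d['image'][220:340,140:280]; cv2.imwrite('pics/pre_s.png',cv2.resize(i,None,fx=5,fy=5,interpolation=cv2.INTER_CUBIC))
E
```

```text
(265, 290) (25, ((481.6905212402344, -289.5761413574219), (7.901034355163574, 12.224416732788086), 15.218377113342285), array([ 482.3, -291.2,  281.1])) [[478.0, 484.6], [-295.5, -285.4], [267.9, 285.2]]
(225, 262) (74, ((480.41790771484375, -303.36163330078125), (40.471107482910156, 26.891006469726562), 88.1001205444336), array([ 482.5, -295.3,  228. ])) [[471.5, 491.2], [-319.3, -285.8], [225.2, 259.7]]
(214, 226) (164, ((481.35498046875, -303.83892822265625), (44.081871032714844, 36.518314361572266), 87.10691833496094), array([ 484.5, -308.9,  221.4])) [[466.9, 496.6], [-324.6, -288.4], [216.6, 225.3]]
177 240 238 316
```

View pics/pre_s.png

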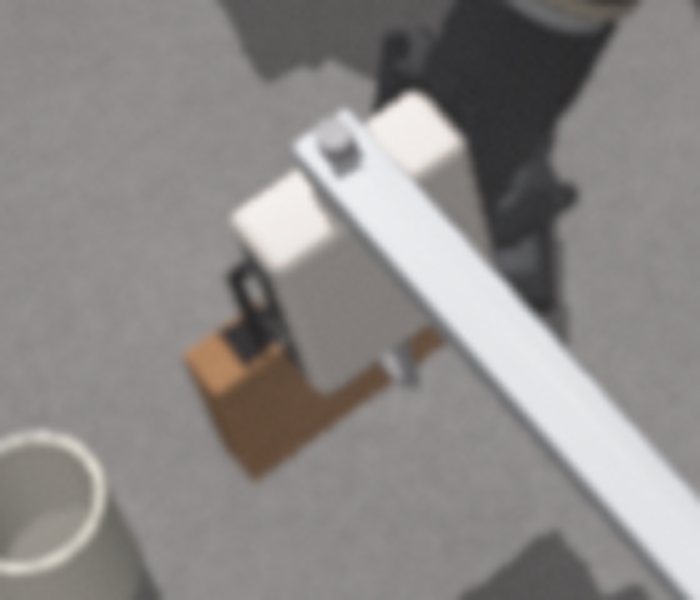

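```bash
python3 - <<'E'
from h import *
W=cloud(dict(np.load('scene.npz'))); x,y,z=np.moveaxis(W,-1,0)
m=(abs(z-430)<3)&(abs(x-565)<40)&(y>-310)&(y<-190); print('scene top',fit(W,m),np.percentile(x[m],[1,3,10,50,90,97,99]).round(1))
W=cloud(dict(np.load('side.npz'))); x,y,z=np.moveaxis(W,-1,0)
b=(z>325)&(z<425)&(y>-310)&(y<-190)&(x>530)&(x<600)
f=b&(y<-212)&(y>-290); print('side front',fit(W,f),np.percentile(x[f],[5,25,50,75,95]).round(1))
for yy in range(-290,-200,15):
    k=b&(abs(y-yy)<8); print(yy,k.sum(),np.median(x[k]).round(1) if k.any() else '')
e=b&(y>-206); print('side end',np.percentile(x[e],[2,5,50,95,98]).round(1),np.median(y[e]))
m=(z>240)&(z<315)&(y>-275)&(y<-225)&(x>515)&(x<575)
for lo,hi in((515,531),(531,553),(553,575)):
    k=m&(x>lo)&(x<hi); q=W[k]; print(lo,len(q),np.median(q,0).round(1),np.percentile(q[:,0],[5,95]).round(1))
E
```

```text
scene top (369, ((564.9332275390625, -253.02630615234375), (40.06882095336914, 100.44998168945312), 0.7100054621696472), array([ 564.3, -271.5,  429.9])) [545.4 546.6 549.3 564.3 579.8 582.6 584.2]
side front (273, ((544.7025756835938, -247.13038635253906), (81.50200653076172, 31.014911651611328), 69.78953552246094), array([ 541.9, -248.6,  375.5])) [539.9 541.2 541.9 542.8 543.9]
-290 43 542.7
-275 51 542.2
-260 56 542.2
-245 57 541.5
-230 62 541.6
-215 81 542.1
side end [541.4 542.  559.4 577.  578.3] -200.95368489698467
515 9 [ 526.2 -248.5  247.7] [523.9 529.8]
531 2 [ 534.1 -250.4  242.4] [531.6 536.6]
553 42 [ 561.2 -248.4  263. ] [556.3 566.3]
```

Call:
{"name": "move_arm", "arguments": {
  "rows": [
    [0,0.008,0,0,0,0,0.01],
    [0,0.008,0,0,0,0,0.01],
    [0,0.008,0,0,0,0,0.01],
    [0,0.008,0,0,0,0,0.01],
    [0,0.008,0,0,0,0,0.01],
    [0,0.008,0,0,0,0,0.01],
    [0,0.009,0,0,0,0,0.01],
    [0,0.009,0,0,0,0,0.01]
  ]
}}

```text
time_s: 9.17
tcp_pos: [544.5, -205.6, 195.0]
tool_rot: [3.138, 0.696, 1.589]
contact_force: [0.4, -0.7, -3.0]
gripper_width: 30.7
grasp_force: 80.4
```

```bash
python3 - <<'E'
from h import *
get_image('scene'); s=arm.sense(); print(s['tcp_pos'],s['tool_rot'],s['contact_force'],s['wrist_torque'],s['time_s'])
d=get_image('scene'); W=cloud(d); x,y,z=np.moveaxis(W,-1,0)
for b in ((262,292),(228,262),(212,226)):
    m=(abs(x-546)<32)&(y>-345)&(y<-215)&(z>b[0])&(z<b[1]); print(b,fit(W,m), [np.percentile(W[m][:,k],[5,95]).round(1).tolist() for k in range(3)] if m.any() else '')
e=get_image('side')
cv2.imwrite('pics/in.png',np.vstack([cv2.resize(d['image'][210:330,140:300],(640,300)),cv2.resize(e['image'][60:200,300:440],(640,300))]))
E
```

```text
[ 546.0447505  -205.70305147  195.0838868 ] [3.13605543 0.69651792 1.58869702] [ 1.57431439  0.15130853 -3.65561728] [0.82731767 0.00292088 0.03194862] 9.2167
(262, 292) (22, ((558.809814453125, -270.7696533203125), (45.05746078491211, 5.144789695739746), 67.78318786621094), array([ 565.8, -253.7,  271.8])) [[553.4, 568.6], [-290.3, -249.4], [263.3, 285.6]]
(228, 262) (101, ((553.9191284179688, -269.4466247558594), (30.590396881103516, 88.68811798095703), 0.016468923538923264), array([ 552.6, -263.1,  232.8])) [[540.1, 565.6], [-298.2, -234.9], [228.3, 257.8]]
(212, 226) (392, ((550.0496215820312, -272.5698547363281), (37.110931396484375, 102.88279724121094), 2.3437702655792236), array([ 555.9, -282.9,  222.3])) [[535.8, 565.7], [-320.9, -227.6], [213.9, 225.7]]
```

View pics/in.png

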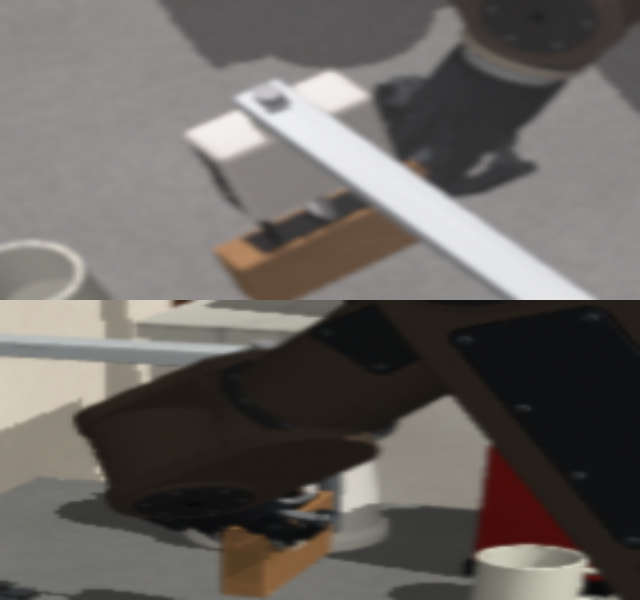

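Call:
{"name": "move_arm", "arguments": {
  "rows": [
    [0,-0.0015,0,0,0,0,0.01],
    [0,-0.0015,0,0,0,0,0.01],
    [0.003,0,0.0035,0,0,0,0.01],
    [0.003,0,0.0035,0,0,0,0.01],
    [0.003,0,0.0035,0,0,0,0.01],
    [0.003,0,0.0035,0,0,0,0.01],
    [0.003,0,0.0035,0,0,0,0.01],
    [0.003,0,0.004,0,0,0,0.01]
  ]
}}

```text
time_s: 9.98
tcp_pos: [540.6, -205.7, 166.4]
tool_rot: [3.138, 0.696, 1.589]
contact_force: [0.8, -0.5, -4.0]
gripper_width: 31.2
grasp_force: 80.5
```

Call:
{"name": "move_arm", "arguments": {
  "rows": [
    [0,0,0,0,0,0,0.01],
    [0,0,0,0,0,0,0.01],
    [0,0,0,0,0,0,0.01],
    [0,0,0,0,0,0,0.01],
    [0,0,0,0,0,0,0.01],
    [0,0,0,0,0,0,0.01],
    [0,0,0,0,0,0,0.01],
    [0,0,0,0,0,0,0.01]
  ]
}}

```text
time_s: 10.65
tcp_pos: [540.7, -205.8, 167.1]
tool_rot: [3.137, 0.697, 1.589]
contact_force: [0.2, 0.0, -4.0]
gripper_width: 31.4
grasp_force: 80.5
```

```bash
python3 - <<'E'
from h import *
for k in range(2):
    d=get_image('scene'); s=arm.sense(); print(s['tcp_pos'],s['contact_force'])
W=cloud(d); x,y,z=np.moveaxis(W,-1,0)
for b in ((228,290),(199,232),(185,197),(100,180)):
    m=(abs(x-546)<36)&(y>-345)&(y<-215)&(z>b[0])&(z<b[1]); print(b,fit(W,m), [np.percentile(W[m][:,k],[5,95]).round(1).tolist() for k in range(3)] if m.any() else '')
cv2.imwrite('pics/in2.png',cv2.resize(d['image'][220:330,160:280],None,fx=6.6,fy=5.4,interpolation=cv2.INTER_CUBIC))
E
```

```text
[ 540.68163078 -205.79357446  167.06719075] [ 0.4813253  -0.10376437 -4.21437913]
[ 540.6881059  -205.78234948  167.0424205 ] [ 0.13016415  0.40734733 -4.55626239]
(228, 290) (78, ((554.5853271484375, -262.15313720703125), (62.113948822021484, 28.959396362304688), 83.5977554321289), array([ 548.7, -255.2,  250.4])) [[543.9, 568.4], [-291.3, -249.5], [236.2, 285.1]]
(199, 232) (120, ((547.64697265625, -268.6434326171875), (29.453731536865234, 101.01448059082031), 3.9906392097473145), array([ 545.5, -268. ,  200.9])) [[535.5, 555.8], [-305.8, -220.9], [199.2, 220.4]]
(185, 197) (347, ((544.1804809570312, -270.1352844238281), (34.86235427856445, 108.29528045654297), 0.9357743263244629), array([ 551.6, -276.7,  194.1])) [[530.0, 560.2], [-321.2, -222.3], [187.4, 196.7]]
(100, 180) (635, ((557.6949462890625, -272.37298583984375), (112.20600128173828, 31.318967819213867), 77.32416534423828), array([ 558.1, -273.7,  142.1])) [[552.1, 561.0], [-323.4, -220.9], [105.0, 176.0]]
```

View pics/in2.png

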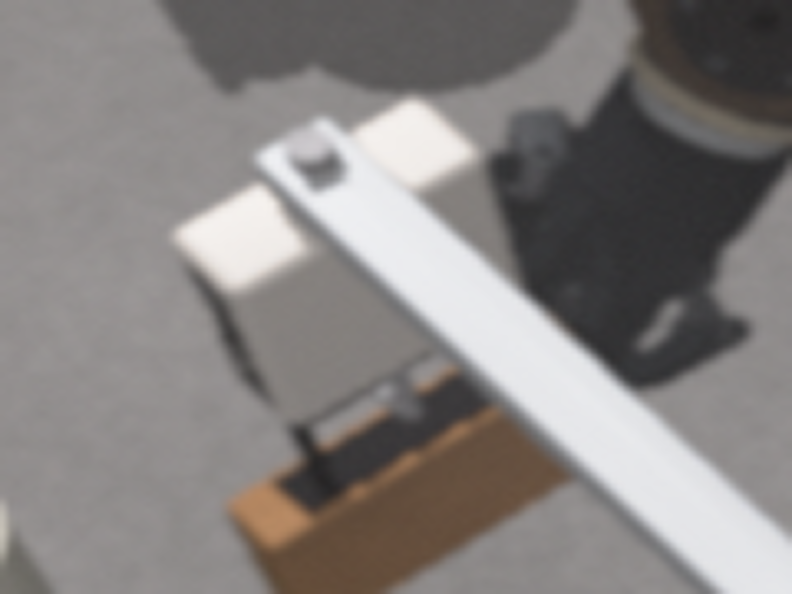

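The stem is about 20 mm behind the bar in the same camera, so the bar is about +3 mm from the seat and inside the tip. I'll nudge it 2 mm and lower until the spring carries the weight.

Call:
{"name": "move_arm", "arguments": {
  "rows": [
    [0,0.001,0,0,0,0,0.01],
    [0,0.001,0,0,0,0,0.01],
    [0.002,0,0.0025,0,0,0,0.01],
    [0.002,0,0.0025,0,0,0,0.01],
    [0.002,0,0.0025,0,0,0,0.01],
    [0,0,0,0,0,0,0.01],
    [0,0,0,0,0,0,0.01],
    [0,0,0,0,0,0,0.01]
  ]
}}

```text
time_s: 11.42
tcp_pos: [542.7, -206.0, 157.4]
tool_rot: [3.138, 0.697, 1.589]
contact_force: [-0.3, -0.9, -3.3]
gripper_width: 31.0
grasp_force: 80.5
```

Call:
{"name": "move_arm", "arguments": {
  "rows": [
    [0.002,0,0.0025,0,0,0,0.01],
    [0.0015,0,0.0015,0,0,0,0.01],
    [0.0015,0,0.0015,0,0,0,0.01],
    [0.0015,0,0.002,0,0,0,0.01],
    [0,0,0,0,0,0,0.01],
    [0,0,0,0,0,0,0.01],
    [0,0,0,0,0,0,0.01],
    [0,0,0,0,0,0,0.01]
  ]
}}

```text
time_s: 12.08
tcp_pos: [542.8, -205.8, 147.7]
tool_rot: [3.137, 0.697, 1.589]
contact_force: [-0.0, -2.6, -0.8]
gripper_width: 31.2
grasp_force: 80.7
```

Call:
{"name": "move_arm", "arguments": {
  "rows": [
    [0.0015,0,0.002,0,0,0,0.01],
    [0.0015,0,0.002,0,0,0,0.01],
    [0.0015,0,0.002,0,0,0,0.01],
    [0.0015,0,0.0015,0,0,0,0.01],
    [0.001,0,0.001,0,0,0,0.01],
    [0,0,0,0,0,0,0.01],
    [0,0,0,0,0,0,0.01],
    [0,0,0,0,0,0,0.01]
  ]
}}

```text
time_s: 12.75
tcp_pos: [542.8, -206.0, 136.6]
tool_rot: [3.137, 0.697, 1.589]
contact_force: [-0.6, -2.7, 3.2]
gripper_width: 30.8
grasp_force: 80.9
```

```bash
python3 - <<'E'
from h import *
f=[]
for k in range(5):
    d=get_image('scene'); s=arm.sense(); f.append(s['contact_force'])
print(s['tcp_pos'],np.mean(f,0),s['wrist_torque'],s['time_s'])
W=cloud(d); x,y,z=np.moveaxis(W,-1,0)
m=(abs(x-545)<13)&(y>-330)&(y<-290)&(z>140)&(z<200); print('top z',np.median(W[m],0))
m=(abs(x-545)<9)&(y>-278)&(y<-240)&(z>200)&(z<275); print(np.round(W[m][np.argsort(-W[m][:,2])][:10]))
E
```

```text
[ 542.79859727 -205.89382907  136.59350279] [-0.30795125 -2.78285112  3.30145472] [-0.35620719 -0.07165746  0.02792247] 13.0
top z [ 545.85177776 -307.02151697  165.37229529]
[[ 549. -265.  231.]
 [ 537. -254.  231.]
 [ 547. -262.  229.]
 [ 551. -265.  228.]
 [ 545. -251.  228.]
 [ 551. -276.  227.]
 [ 546. -241.  227.]
 [ 546. -270.  226.]
 [ 547. -256.  226.]
 [ 547. -268.  226.]]
```

Call:
{"name": "move_arm", "arguments": {
  "rows": [
    [0,0,0,0,0,0,0.01],
    [0,0,0,0,0,0,0.01],
    [0,0,0,0,0,0,0.01],
    [-0.0015,0,-0.0015,0,0,0,0.01],
    [-0.0015,0,-0.002,0,0,0,0.01],
    [-0.0015,0,-0.002,0,0,0,0.01],
    [-0.001,0,-0.001,0,0,0,0.01],
    [0,0,0,0,0,0,0.01]
  ]
}}

```text
time_s: 13.67
tcp_pos: [542.8, -205.8, 145.3]
tool_rot: [3.137, 0.696, 1.589]
contact_force: [0.8, -1.7, 0.5]
gripper_width: 31.0
grasp_force: 80.7
```

```bash
python3 - <<'E'
from h import *
f=[];t=[]
for k in range(10):
    d=get_image('scene'); s=arm.sense(); f.append(s['contact_force']); t.append(s['wrist_torque'])
print(s['tcp_pos'],np.mean(f,0),np.std(f,0),np.mean(t,0),s['time_s'])
E
```

```text
[ 542.70789339 -205.86910254  144.89941132] [ 0.82919634 -1.70412344  0.63773963] [0.51439803 0.53370661 0.42163166] [ 0.09756871 -0.03604242  0.0962131 ] 14.1667
```

Call:
{"name": "move_arm", "arguments": {
  "rows": [
    [-0.001,0,-0.001,0,0,0,0.01],
    [0,0,0,0,0,0,0.01],
    [0,0,0,0,0,0,0.01],
    [0,0,0,0,0,0,0.01],
    [0,0,0,0,0,0,0.01],
    [0,0,0,0,0,0,0.01],
    [0,0,0,0,0,0,0.01],
    [0,0,0,0,0,0,0.01]
  ],
  "squeeze": 20
}}

```text
time_s: 14.83
tcp_pos: [542.7, -206.0, 146.4]
tool_rot: [3.138, 0.696, 1.589]
contact_force: [0.4, -0.5, -0.2]
gripper_width: 31.0
grasp_force: 80.7
```

Call:
{"name": "move_arm", "arguments": {
  "rows": [
    [0,0,0,0,0,0,0.033],
    [0,0,0,0,0,0,0.035],
    [0,0,0,0,0,0,0.037],
    [0,0,0,0,0,0,0.04],
    [0,0,0,0,0,0,0.045],
    [0,0,0,0,0,0,0.05],
    [0,0,0,0,0,0,0.055],
    [0,0,0,0,0,0,0.06]
  ]
}}

```text
time_s: 15.5
tcp_pos: [542.7, -206.0, 146.4]
tool_rot: [3.138, 0.696, 1.589]
contact_force: [-0.1, 0.3, -0.3]
gripper_width: 60.1
grasp_force: 0.0
```

Call:
{"name": "move_arm", "arguments": {
  "rows": [
    [0,0,0,0,0,0,0.07],
    [0,0,0,0,0,0,0.08],
    [0,0,0,0,0,0,0.0854],
    [0,0,0,0,0,0,0.0854],
    [0,0,0,0,0,0,0.0854],
    [0,0,0,0,0,0,0.0854],
    [0,0,0,0,0,0,0.0854],
    [0,0,0,0,0,0,0.0854]
  ]
}}

```text
time_s: 16.17
tcp_pos: [542.7, -206.0, 146.4]
tool_rot: [3.138, 0.697, 1.589]
contact_force: [0.0, -0.4, 0.3]
gripper_width: 85.3
grasp_force: 0.0
```

```bash
python3 - <<'E'
from h import *
d=get_image('scene'); s=arm.sense(); print(s['tcp_pos'],s['contact_force'])
a=get_image('wrist')
cv2.imwrite('pics/rel.png',np.hstack([cv2.resize(d['image'][220:340,160:280],(400,400)),cv2.resize(a['image'],(400,400))]))
E
```

```text
[ 542.73358187 -206.0282911   146.39541288] [ 1.0397789  -1.36748902 -0.27664345]
```

View pics/rel.png

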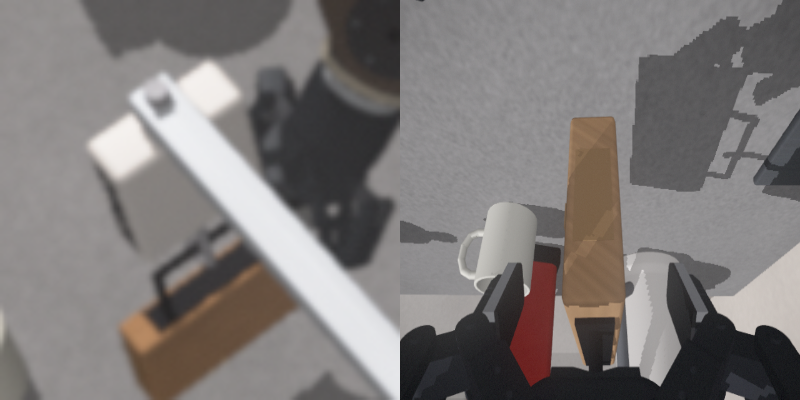

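The parcel hangs from the hook with the fingers open and clear on both sides. I'll back out along the tool axis.

Call:
{"name": "move_arm", "arguments": {
  "rows": [
    [0,0,-0.008,0,0,0,0.0854],
    [0,0,-0.015,0,0,0,0.0854],
    [0,0,-0.02,0,0,0,0.0854],
    [0,0,-0.02,0,0,0,0.0854],
    [0,0,-0.02,0,0,0,0.0854],
    [0,0,-0.02,0,0,0,0.0854],
    [0,0,-0.015,0,0,0,0.0854],
    [0,0,-0.008,0,0,0,0.0854]
  ]
}}

```text
time_s: 16.93
tcp_pos: [541.0, -123.9, 244.9]
tool_rot: [3.135, 0.696, 1.588]
contact_force: [0.1, -0.2, -1.2]
gripper_width: 85.2
grasp_force: 0.0
```

Call:
{"name": "move_arm", "arguments": {
  "rows": [
    [0,0,0,0,0,0,0.0854],
    [0,0,0,0,0,0,0.0854],
    [0,0,0,0,0,0,0.0854],
    [0,0,0,0,0,0,0.0854],
    [0,0,0,0,0,0,0.0854],
    [0,0,0,0,0,0,0.0854],
    [0,0,0,0,0,0,0.0854],
    [0,0,0,0,0,0,0.0854]
  ]
}}

```text
time_s: 17.6
tcp_pos: [540.7, -125.4, 242.9]
tool_rot: [3.138, 0.696, 1.589]
contact_force: [0.1, 0.1, 0.2]
gripper_width: 85.4
grasp_force: 0.0
```

```bash
cat > chk.py <<'E'
from h import *
ims=[]
for k in range(24):
    d=get_image('wrist' if k==23 else 'scene'); ims.append(d)
    if k%3==0:
        W=cloud(d); x,y,z=np.moveaxis(W,-1,0); m=(abs(x-545)<40)&(y>-345)&(y<-240)&(z>60)&(z<165)
        e=(abs(x-545)<13)&(y>-322)&(y<-298)&(z>150)&(z<200)
        print(k,W[m].mean(0).round(2),np.median(W[e],0).round(1))
s=arm.sense(); print(s['time_s'],s['tcp_pos'],s['contact_force'])
print('diffs',[int(cv2.absdiff(ims[i]['image'],ims[i-3]['image'])[240:340,160:290].max()) for i in range(3,23,3)])
cv2.imwrite('pics/fin.png',np.hstack([cv2.resize(ims[22]['image'][220:340,160:280],(400,400)),cv2.resize(ims[23]['image'],(400,400))]))
E
python3 chk.py
```

```text
0 [ 560.12 -289.19  122.95] [ 545.6 -309.9  178.5]
3 [ 560.34 -288.95  123.  ] [ 545.2 -309.8  177.6]
6 [ 560.67 -289.4   123.01] [ 546.6 -310.3  178.1]
9 [ 560.74 -289.18  122.9 ] [ 546.1 -309.9  178.3]
12 [ 560.65 -289.28  122.58] [ 545.9 -309.6  177.2]
15 [ 560.33 -289.05  122.98] [ 546.2 -309.9  178.1]
18 [ 560.26 -289.8   122.91] [ 546.  -310.   177.7]
21 [ 560.44 -289.26  122.93] [ 545.7 -309.7  177.6]
18.8 [ 540.7636446  -125.21771294  243.04684511] [-0.13846317  0.67141852 -0.20341023]
diffs [26, 38, 10, 9, 31, 13, 13]
```

View pics/fin.png

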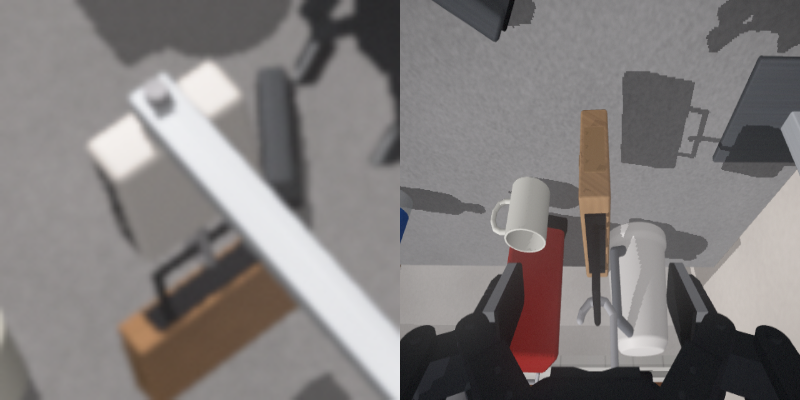

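The bar sits in the hook's bowl and the parcel hangs upright with the gripper clear. The remaining swing is about 0.3 mm. I'll wait a little longer, then hand in.

Call:
{"name": "move_arm", "arguments": {
  "rows": [
    [0,0,0,0,0,0,0.0854],
    [0,0,0,0,0,0,0.0854],
    [0,0,0,0,0,0,0.0854],
    [0,0,0,0,0,0,0.0854],
    [0,0,0,0,0,0,0.0854],
    [0,0,0,0,0,0,0.0854],
    [0,0,0,0,0,0,0.0854],
    [0,0,0,0,0,0,0.0854]
  ]
}}

```text
time_s: 19.47
tcp_pos: [540.8, -125.2, 243.0]
tool_rot: [3.138, 0.697, 1.589]
contact_force: [-0.2, -0.5, 0.3]
gripper_width: 85.5
grasp_force: 0.0
```

```bash
python3 -c "
from workcell import arm
print(arm.job_done())"
```

```text
the job is handed in; nothing more can be done
None
```

I hung the brown parcel on the scale's hook, tugged it down to about 22 mm of hook draw for over half a second, and released it hanging still; the job went in at about 19.5 s and no verdict was returned.

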